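# Restock the infusion-bottle lane, oldest to the front

## Robot

A 7-joint arm with a two-finger parallel gripper is mounted at the origin on a cart in front of the work surface, level with it; the furniture and walls round the work are solid. World frame = base frame: x ahead of the robot, y to its left, z up, the work surface at z = 0. Lengths are in m, angles in rad, forces in N, time in s.
With the tool pointing down it reaches from about 0.4 to 0.875 m from the base axis. Payload 6.5 kg.
Tool frame: the origin (TCP) lies between the finger pads; the fingertips stand 11 mm ahead of it and the grasp point (between the pads) lies 8 mm behind it; z points along the fingers, y is the line along which they close (so a half turn about z gives the same grasp; the last joint's range is limited). The gripper opens to 88 mm and grips with 3 to 60 N. Pads are 18 mm wide; open, the fingers measure 123 mm over their backs; the gripper's body (75 mm by 187 mm) begins 45 mm behind the grasp point.
Start: joints at [-1.408, 0.536, -0.004, 1.538, 0.003, 1.067, -0.071], TCP at [0.147, 0.633, 0.25] pointing down, gripper open.
Joint ranges: [-2.7, 2.7], [-0.37, 2.16], [-1.27, 1.26], [0.24, 2.4], [-1.31, 4.45], [0.19, 1.91], [-2.76, 2.76]. Speed limits (rad/s): [2.39, 2.39, 3.14, 3.14, 3.14, 3.14, 3.14].

## Interface

Orientations are given as a rotation vector (axis times angle).
In Python, from workcell import robot, cams, ticket gives the robot as it stands. The module is installed in compiled form; this text tells all that it offers.
- The arm moves only by the tool arm_command, never from a script. Its argument "increments" is a list of rows, each a list of 7 numbers: the turn, a rotation vector about the world's x, y, z in rad, then the shift along the world's x, y, z in mm, then the closure, from 0 (fully open) to 1 (shut). In form: [[rx, ry, rz, x, y, z, gripper], ...]. A call has 1 to 10 rows; each row shifts and turns the commanded pose from where the row before left it; what a row does not reach is not made up. A row lasts 1/10 s, in which the tool goes at most 50 mm and 8.59 degrees, less where a joint would pass 70% of its speed; a pose out of reach is approached as far as the arm can. A call is refused whole if a number of a shift passes 50 or a number of a turn 0.15, either way. A call with a gripper value outside its range is refused whole. The fingers move at their own pace and stop on an object; "newtons" is the grip in N (left out, the last holds). Time passes only in rows, so rows that do not move let the fingers close. It gives the time, the measured TCP pose, the force, the opening and the grip force at its end, in the units of the state.
- robot.read_state(): the state, without advancing time (a new reading comes with each control period).
- cams.grab_frame(name): name is "scene" or "side" or "wrist"; returns a dict with "image" (400x640x3 uint8, red, green, blue), "depth" (400x640 float32, m along the optical axis (not along the pixel's ray), 0 where there is no reading), "camera_matrix" (3x3 intrinsics, pixels), "k1" (the pictures are not rectified: a ray, as slopes to the right and down, at radius r is drawn at 1 + k1 r^2 times it, then the intrinsics apply), "view" (4x4, takes a point from world to camera coordinates); the wrist camera has in their place "T_tool_cam" (4x4, takes a point from camera to tool coordinates, whose origin is the TCP and whose axes are the flange's). Camera axes: x right, y up, looking along -z (the intrinsics and any distortion apply to the point x, -y, -z); pixel columns grow to the right and rows downward; lengths in m; the calibration is good to about 2 mm. A picture is of the moment at which its call begins: read the wrist's pose just before it.
- ticket.close_job(): hands the job in; it is judged then, once.
The state is a dict: "t": time; "joints": joint angles; "qd": joint speeds; "joint_efforts": joint torques, N m; "ee_pos": TCP position; "tcp_rot": TCP orientation; "force": force on the tool from outside, world axes, zero at the start; "moment": the same for the moment, N m; "opening": finger opening in m; "grip_force": force on a finger pad.
Only numpy, scipy, OpenCV 4.12 (cv2) and the standard library are available. Lean on these libraries where they do the work, as an engineer would, in place of code of your own. Each camera call takes 0.05 s, during which the arm holds its last target. There are 200 camera calls.

## Task

Restock the two-lane bottle rack first-in-first-out: first pull the old infusion bottle, which stands at the back of its lane under the rack's shelf, right up to the front lip of that lane, and let go of it. Then load the two fresh bottles of the same size from the grey tray into the same lane behind it, all three standing upright on the lane floor. Leave the large bottle in the other lane and the small vials in the tray where they stand.

Things in the scene. Friction and masses are not known exactly. Their poses are not given: they have to be found in the camera images.
- rack: Fixed white two-lane bottle rack with aluminium trim, its front roughly to the robot; x 217, y 178, height 241 mm. Origin under its middle, on the counter; x points to its back, y to its left, z up. Lanes run along x, centred at y = +48 and -48 mm, floor at z = 6 mm, 68 mm wide between thin rails 21 mm high. Back panel: inner face at x = +100 mm. Open at front, sides and top, but for the shelf.
- rack_lip (a point): Middle of the top of the rack's front lip at its inner face: x = -95 mm, y = 0, z = 20 mm in the rack's frame. The lip, 4 mm thick, closes the front of both lanes.
- rack_shelf (a point): Middle of the lower front edge of the rack's shelf (x = +60 mm, y = 0, z = 235 mm in the rack's frame). The shelf overhangs both lanes from here to the back panel; trim on its edge reaches z = 248 mm; two small vials are fixed on it (tops at z = 311 mm). Small brackets under it at y = +-86 mm, x 79 to 101 mm, down to z = 196 mm.
- tray: Fixed shallow grey tray on the counter beside the rack, 306 (x) x 164 (y) mm, rim 14 mm high, inner floor 3 mm above the counter. Origin under its middle. It holds the two fresh bottles, one towards its -x end and one towards its +x end, each with a small vial close by.
- old_bottle: Old stock: white plastic infusion bottle, round body 44 mm across up to 63 mm above the foot, tapering (40 mm across at 75 mm) to a neck and cap 29 mm across, 91 to 111 mm high; 0.12 kg (may vary by a third). The paper slip on it has no substance. Stands at the back of either lane. Origin at the foot, z up, close to the axis (see its _axis point).
- old_bottle_axis (a point): Centre of the foot of the old bottle, on its axis; axes as the bottle's.
- fresh_bottle_1: Fresh stock: the same kind of bottle as the old one, same sizes and weight, standing upright in the tray near its -x end. The two fresh bottles are interchangeable. Origin at the foot.
- fresh_bottle_1_axis (a point): Centre of the foot of fresh bottle 1, on its axis.
- fresh_bottle_2: Fresh stock, the same kind of bottle, standing upright in the tray near its +x end. Origin at the foot.
- fresh_bottle_2_axis (a point): Centre of the foot of fresh bottle 2, on its axis.
- large_bottle: Bystander: larger white infusion bottle, 58 mm across, 144 mm tall, standing at the back of the rack's other lane. Not to be moved. Origin at the foot.
- large_bottle_axis (a point): Centre of the foot of the large bottle, on its axis.
- vial_a: Bystander: small glass vial with a cap, 36 mm across, 78 mm tall, standing in the tray 45 to 60 mm (axis to axis) from fresh bottle 1, somewhere on the side away from fresh bottle 2. Not to be moved. Origin at the foot, on its axis.
- vial_b: Bystander: small glass vial with a cap, 36 mm across, 78 mm tall, standing in the tray 45 to 60 mm from fresh bottle 2, somewhere on the side away from fresh bottle 1. Not to be moved. Origin at the foot, on its axis.
There are look-alikes about, which are no part of the job. What is shaped like the old_bottle but blue, orange or red is not meant.

How it is judged:
On the way, in this order (a step that is already met when the one before it is completed fails the run):
1. the old bottle stands upright at the front lip of its lane, let go, with both fresh bottles still outside the rack (((x of old_bottle_axis in the frame of rack between -0.085 and -0.058 m and y of old_bottle_axis in the frame of rack between 0.032 and 0.064 m and x of large_bottle_axis in the frame of rack between -0.09 and 0.09 m and y of large_bottle_axis in the frame of rack between -0.064 and -0.032 m) or (x of old_bottle_axis in the frame of rack between -0.085 and -0.058 m and y of old_bottle_axis in the frame of rack between -0.064 and -0.032 m and x of large_bottle_axis in the frame of rack between -0.09 and 0.09 m and y of large_bottle_axis in the frame of rack between 0.032 and 0.064 m)) and angle between old_bottle's own z axis and vertical below 0.12 rad and z of old_bottle in the frame of rack below 0.012 m and horizontal distance between each of fresh_bottle_1_axis, fresh_bottle_2_axis and rack above 0.125 m and contact force between the fingers and old_bottle below 0.3 N), for 0.2 s.
2. a fresh bottle stands in the lane behind the old one, let go (((((x of old_bottle_axis in the frame of rack between -0.085 and -0.058 m and y of old_bottle_axis in the frame of rack between 0.032 and 0.064 m and x of fresh_bottle_1_axis in the frame of rack between -0.04 and 0.09 m and y of fresh_bottle_1_axis in the frame of rack between 0.032 and 0.064 m and x of large_bottle_axis in the frame of rack between -0.09 and 0.09 m and y of large_bottle_axis in the frame of rack between -0.064 and -0.032 m) or (x of old_bottle_axis in the frame of rack between -0.085 and -0.058 m and y of old_bottle_axis in the frame of rack between -0.064 and -0.032 m and x of fresh_bottle_1_axis in the frame of rack between -0.04 and 0.09 m and y of fresh_bottle_1_axis in the frame of rack between -0.064 and -0.032 m and x of large_bottle_axis in the frame of rack between -0.09 and 0.09 m and y of large_bottle_axis in the frame of rack between 0.032 and 0.064 m)) and angle between fresh_bottle_1's own z axis and vertical below 0.12 rad and z of fresh_bottle_1 in the frame of rack below 0.012 m and contact force between the fingers and fresh_bottle_1 below 0.3 N) or (((x of old_bottle_axis in the frame of rack between -0.085 and -0.058 m and y of old_bottle_axis in the frame of rack between 0.032 and 0.064 m and x of fresh_bottle_2_axis in the frame of rack between -0.04 and 0.09 m and y of fresh_bottle_2_axis in the frame of rack between 0.032 and 0.064 m and x of large_bottle_axis in the frame of rack between -0.09 and 0.09 m and y of large_bottle_axis in the frame of rack between -0.064 and -0.032 m) or (x of old_bottle_axis in the frame of rack between -0.085 and -0.058 m and y of old_bottle_axis in the frame of rack between -0.064 and -0.032 m and x of fresh_bottle_2_axis in the frame of rack between -0.04 and 0.09 m and y of fresh_bottle_2_axis in the frame of rack between -0.064 and -0.032 m and x of large_bottle_axis in the frame of rack between -0.09 and 0.09 m and y of large_bottle_axis in the frame of rack between 0.032 and 0.064 m)) and angle between fresh_bottle_2's own z axis and vertical below 0.12 rad and z of fresh_bottle_2 in the frame of rack below 0.012 m and contact force between the fingers and fresh_bottle_2 below 0.3 N))), for 0.2 s.
At the end, for the whole second after the job is handed in: The old bottle stands at most 15 mm from its lane's front lip; both fresh bottles stand behind it in that lane (not the large bottle's), axes within 16 mm of the lane's middle line; all three upright within 7 degrees on the lane floor, at rest (((x of old_bottle_axis in the frame of rack between -0.085 and -0.058 m and y of old_bottle_axis in the frame of rack between 0.032 and 0.064 m and x of fresh_bottle_1_axis in the frame of rack between -0.04 and 0.09 m and y of fresh_bottle_1_axis in the frame of rack between 0.032 and 0.064 m and x of fresh_bottle_2_axis in the frame of rack between -0.04 and 0.09 m and y of fresh_bottle_2_axis in the frame of rack between 0.032 and 0.064 m and x of large_bottle_axis in the frame of rack between -0.09 and 0.09 m and y of large_bottle_axis in the frame of rack between -0.064 and -0.032 m) or (x of old_bottle_axis in the frame of rack between -0.085 and -0.058 m and y of old_bottle_axis in the frame of rack between -0.064 and -0.032 m and x of fresh_bottle_1_axis in the frame of rack between -0.04 and 0.09 m and y of fresh_bottle_1_axis in the frame of rack between -0.064 and -0.032 m and x of fresh_bottle_2_axis in the frame of rack between -0.04 and 0.09 m and y of fresh_bottle_2_axis in the frame of rack between -0.064 and -0.032 m and x of large_bottle_axis in the frame of rack between -0.09 and 0.09 m and y of large_bottle_axis in the frame of rack between 0.032 and 0.064 m)) and angle between each of old_bottle, fresh_bottle_1, fresh_bottle_2's own z axis and vertical below 0.12 rad and z of each of old_bottle, fresh_bottle_1, fresh_bottle_2 in the frame of rack below 0.012 m and linear speed of each of old_bottle, fresh_bottle_1, fresh_bottle_2 below 0.02 m/s); the robot touches nothing.
It fails at once if the large bottle is shifted by more than 20 mm or tipped (distance of large_bottle from where it was at the start of the episode above 0.02 m or angle between large_bottle's own z axis and vertical above 0.3 rad).
It fails at once if the vial by fresh bottle 1 is shifted by more than 20 mm or tipped (distance of vial_a from where it was at the start of the episode above 0.02 m or angle between vial_a's own z axis and vertical above 0.3 rad).
It fails at once if the vial by fresh bottle 2 is shifted by more than 20 mm or tipped (distance of vial_b from where it was at the start of the episode above 0.02 m or angle between vial_b's own z axis and vertical above 0.3 rad).
It also fails if it takes over 72 s, if anything falls off the work surface, if the arm or the gripper's body presses on something with over 40 N, if the wrist force passes 120 N, or if a joint passes its speed limit or range.

## Working session

There is one attempt and no reset: what is moved stays moved. The work goes in short steps, Python scripts to look and compute and a tool call to move; the robot and the scene stay as the last step left them, time stands still between calls to the robot, and variables do not carry over. Pictures are saved under pics/ and viewed, at most 10 in all, crops included, and the job is handed in when it is done.

Besides the shell and the picture viewer there is one more tool, called after "Request:" by a JSON object that holds its "method" and its "body", one argument or row to a line. arm_command: Moves the arm, as the interface text tells. Its arguments: {"type":"object","properties":{"increments":{"type":"array","items":{"type":"array","items":{"type":"number"}}},"newtons":{"type":"number"}},"required":["increments"]}

```bash
mkdir -p pics
cat > h.py <<'E'
import numpy as np, cv2
from scipy.spatial.transform import Rotation as R
from workcell import robot, cams, ticket
def grab(n):
    s=robot.read_state(); f=cams.grab_frame(n)
    if n=='wrist':
        T=np.eye(4);T[:3,:3]=R.from_rotvec(s['tcp_rot']).as_matrix();T[:3,3]=s['ee_pos']
        f['c2w']=T@f['T_tool_cam']
    else: f['c2w']=np.linalg.inv(f['view'])
    return f
def rays(f,uv):
    K=f['camera_matrix'];k=f['k1']
    uv=np.asarray(uv,float).reshape(-1,2)
    n=cv2.undistortPoints(uv.reshape(-1,1,2),K,np.array([k,0,0,0,0.])).reshape(-1,2)
    d=np.c_[n[:,0],-n[:,1],-np.ones(len(n))]
    return f['c2w'][:3,3], d@f['c2w'][:3,:3].T
def onplane(f,uv,z):
    o,d=rays(f,uv); return o+d*((z-o[2])/d[:,2])[:,None]
def cloud(f):
    h,w=f['depth'].shape; v,u=np.mgrid[:h,:w]
    o,d=rays(f,np.c_[u.ravel(),v.ravel()])
    return (o+d*f['depth'].reshape(-1,1)).reshape(h,w,3)
def proj(f,P):
    P=np.asarray(P,float).reshape(-1,3); w2c=np.linalg.inv(f['c2w'])
    c=P@w2c[:3,:3].T+w2c[:3,3]; n=np.c_[c[:,0],-c[:,1]]/-c[:,2:]
    r2=(n**2).sum(1,keepdims=True); n=n*(1+f['k1']*r2); K=f['camera_matrix']
    return n*[K[0,0],K[1,1]]+[K[0,2],K[1,2]]
def save(n,im): cv2.imwrite('pics/'+n,im[...,::-1])
E
python3 - <<'E'
from h import *
print(robot.read_state())
for n in('scene','side'):
    f=grab(n); save(n+'0.png',f['image']); np.savez(n+'0.npz',**{k:f[k] for k in f}); print(n,f['c2w'].round(3).tolist(),f['k1'],(f['depth']>0).mean())
E
```

```text
{'t': 0.0, 'joints': array([-1.40817456,  0.53718405, -0.00445225,  1.53885073,  0.00258834,
        1.06729074, -0.07115734]), 'qd': array([ 9.09507514e-05, -6.48483976e-04, -7.00931208e-04,  3.03035402e-04,
        4.41489346e-05, -1.78140257e-03, -1.04759598e-03]), 'joint_efforts': array([-6.88684231e-04, -5.70998776e+01,  9.90492180e-01, -2.51607549e+01,
       -5.62661898e-02,  1.80224836e-02,  1.70175622e-04]), 'ee_pos': array([0.14730969, 0.63248282, 0.24883607]), 'tcp_rot': array([-3.58450343e-01, -3.12098673e+00,  2.70936896e-03]), 'force': array([-0.62615886,  0.31346051,  0.93180836]), 'moment': array([-0.02350402,  0.0802736 ,  0.00109344]), 'grip_force': 0.0, 'opening': 0.08833970399333388}
scene [[0.83, 0.292, -0.475, 0.137], [-0.557, 0.463, -0.69, -0.724], [0.018, 0.837, 0.547, 0.724], [0.0, 0.0, 0.0, 1.0]] -0.08288423410534375 0.995984375
side [[-0.936, 0.218, -0.276, 0.377], [-0.351, -0.538, 0.766, 0.663], [0.018, 0.814, 0.58, 0.671], [0.0, 0.0, 0.0, 1.0]] -0.04415821064601885 0.99605859375
```

View pics/scene0.png

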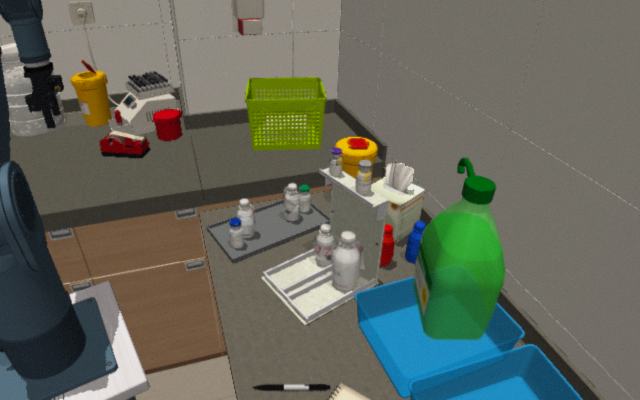

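View pics/side0.png

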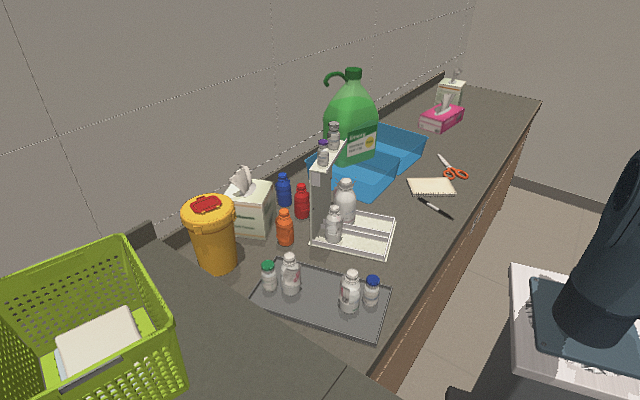

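Scene: rack at about (320,270), with a smaller white bottle in its tray-side lane (324,245) and the large one in the near lane (346,262). The tray at (265,225) holds two white bottles (245,218) and (292,202), with a blue-capped vial (236,233) and a green-capped one (304,198). Blue, red and orange look-alikes stand behind the rack and are not meant.

```bash
cat > m.py <<'E'
from h import *
from scipy.optimize import least_squares
from scipy.ndimage import label
def circ(P,r,x0):
    s=least_squares(lambda c:np.hypot(P[:,0]-c[0],P[:,1]-c[1])-r,x0,loss='soft_l1',f_scale=.001)
    return s.x,np.abs(s.fun).mean()
F={n:dict(np.load(n+'0.npz')) for n in('scene','side')}
C={n:cloud(F[n]) for n in F}
E
python3 - <<'E'
from m import *
seeds={'scene':dict(old=(324,250),big=(346,268),f_a=(245,222),f_b=(291,210),vb=(236,240),vg=(305,202)),
'side':dict(old=(334,222),big=(345,200),f_a=(349,295),f_b=(290,278),vb=(372,293),vg=(268,280))}
rad=dict(old=.022,big=.029,f_a=.022,f_b=.022,vb=.018,vg=.018)
for k,r in rad.items():
    al=[]
    for n in F:
        c=C[n]; u,v=seeds[n][k]; p=c[v,u]
        hi=.055 if r==.022 else .04
        o=F[n]['c2w'][:3,3]; d=(p-o)[:2]; x0=p[:2]+r*d/np.linalg.norm(d)
        m=(np.hypot(c[...,0]-x0[0],c[...,1]-x0[1])<r+.006)&(c[...,2]>.02)&(c[...,2]<hi+.01)
        P=c[m]
        if n and len(P)>10:
            x,e=circ(P,r,x0); al.append(P); print(k,n,p.round(3),x.round(4),round(e,4),len(P))
        mt=(np.hypot(c[...,0]-x0[0],c[...,1]-x0[1])<r+.006); print('   top',np.percentile(c[mt][:,2],98).round(3))
    P=np.vstack(al);x,e=circ(P,r,x);print(k,'BOTH',x.round(4),round(e,4))
# lip corners pixels on z=.02
f=F['scene'];print(onplane(f,[(264,278),(305,316),(375,286)],.02).round(3))
f=F['side'];print(onplane(f,[(388,260),(396,214),(311,243)],.02).round(3))
# tray
for n in F:
    z=C[n][...,2]; 
im=np.hstack([cv2.resize(F['scene']['image'][170:330,205:405],None,fx=2,fy=2,interpolation=2),
 cv2.resize(F['side']['image'][130:290,290:490],None,fx=2,fy=2,interpolation=2)])
save('crop1.png',cv2.resize(im,(800,320)))
E
```

```text
old scene [ 0.605 -0.084  0.061] [ 0.6168 -0.0659] 0.0012 250
   top 0.298
old side [ 0.612 -0.049  0.078] [ 0.6185 -0.0642] 0.001 181
   top 0.282
old BOTH [ 0.6171 -0.0653] 0.0013
big scene [ 0.598 -0.177  0.079] [ 0.6129 -0.1563] 0.0013 241
   top 0.306
big side [ 0.609 -0.127  0.098] [ 0.614  -0.1524] 0.0012 94
   top 0.299
big BOTH [ 0.6126 -0.1555] 0.0015
f_a scene [0.499 0.124 0.056] [0.5088 0.1396] 0.0011 146
   top 0.114
f_a side [0.504 0.157 0.062] [0.5078 0.1404] 0.0009 252
   top 0.113
f_a BOTH [0.5079 0.1402] 0.001
f_b scene [0.639 0.124 0.042] [0.6487 0.1406] 0.0013 200
   top 0.113
f_b side [0.641 0.161 0.064] [0.6505 0.143 ] 0.001 272
   top 0.113
f_b BOTH [0.6495 0.142 ] 0.0014
vb scene [0.457 0.092 0.036] [0.4667 0.1095] 0.0011 147
   top 0.082
vb side [0.461 0.126 0.053] [0.4664 0.1108] 0.0006 147
   top 0.081
vb BOTH [0.4664 0.1103] 0.0009
vg scene [0.694 0.138 0.041] [0.6992 0.1543] 0.0015 88
   top 0.082
vg side [0.693 0.17  0.046] [0.7007 0.1551] 0.0008 152
   top 0.081
vg BOTH [0.7002 0.1547] 0.0011
[[ 0.459 -0.052  0.02 ]
 [ 0.477 -0.2    0.02 ]
 [ 0.659 -0.213  0.02 ]]
[[ 0.455 -0.022  0.02 ]
 [ 0.476 -0.223  0.02 ]
 [ 0.662 -0.01   0.02 ]]
```

View pics/crop1.png

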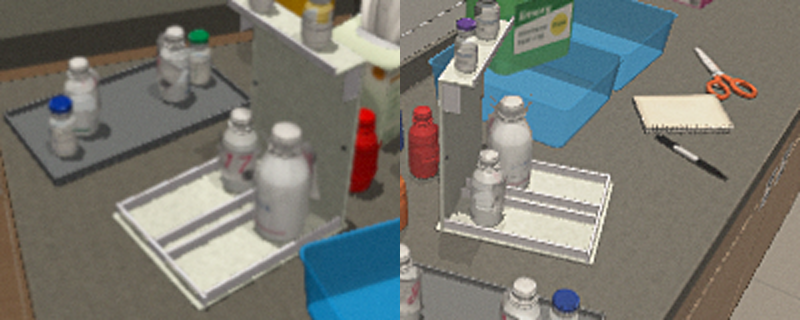

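The two candidates for the old bottle are the smaller white bottle at scene (324,245) and the large one at (346,262). The smaller one fits, with a 44 mm body, and it stands in the tray-side lane. The red and blue ones behind the rack are out. Next I need the rack's exact pose.

```bash
python3 - <<'E'
from m import *
for n in F:
    c=C[n].reshape(-1,3)
    m=(c[:,2]>.15)&(c[:,2]<.19)&(c[:,0]>.6)&(c[:,0]<.72)&(c[:,1]>-.21)&(c[:,1]<0.0)
    P=c[m]; 
    if len(P)>50:
        A=np.c_[P[:,1],np.ones(len(P))]; w=np.ones(len(P),bool)
        for _ in range(10):
            q=np.linalg.lstsq(A[w],P[w,0],rcond=None)[0]; w=np.abs(P[:,0]-A@q)<.006
        print(n,'panel x=',q.round(4),w.sum(),len(P),'yaw',-np.arctan(q[0]), 'y range',np.percentile(P[w,1],[1,99]).round(4))
    m=(c[:,2]>.232)&(c[:,2]<.26)&(c[:,0]>.55)&(c[:,0]<.75)&(c[:,1]>-.25)&(c[:,1]<0.05)
    P=c[m]; print(n,'shelf',cv2.minAreaRect((P[:,:2]*1000).astype(np.float32)),len(P))
    # white rack base: bright & low z
    im=F[n]['image'].reshape(-1,3).astype(int)
    m=(im.min(1)>120)&(c[:,2]>-.005)&(c[:,2]<.03)&(c[:,0]>.42)&(c[:,0]<.7)&(c[:,1]>-.26)&(c[:,1]<.02)
    lab,k=label(m.reshape(400,640)); s=np.bincount(lab.ravel())[1:].argmax()+1
    P=c[(lab==s).ravel()]; r=cv2.minAreaRect((P[:,:2]*1000).astype(np.float32));print(n,'base',r,cv2.boxPoints(r).round(0).tolist(),len(P))
# lip segments: sharper pixel reading
for n,b in (('scene',(255,250,330,325)),('side',(300,200,410,270))):
    x0,y0,x1,y1=b; save('z_'+n+'.png',cv2.resize(F[n]['image'][y0:y1,x0:x1],None,fx=5,fy=5,interpolation=cv2.INTER_CUBIC))
E
python3 -c "
import cv2,numpy as np
a=cv2.imread('pics/z_scene.png');b=cv2.imread('pics/z_side.png')
b=cv2.resize(b,(420,267));a=cv2.resize(a,(375,375));o=np.zeros((375,800,3),np.uint8);o[:,:375]=a;o[:267,380:800]=b;cv2.imwrite('pics/z.png',o)"
```

```text
scene panel x= [-0.0562  0.6627] 804 814 yaw 0.05609444485692959 y range [-0.1979 -0.0232]
scene shelf ((650.3233642578125, -110.3447265625), (49.52501678466797, 180.09954833984375), 3.1462321281433105) 974
scene base ((563.0543212890625, -102.9065933227539), (202.72227478027344, 198.97097778320312), 4.04606819152832) [[455.0, -11.0], [469.0, -209.0], [671.0, -195.0], [657.0, 3.0]] 3037
side panel x= [-0.0411  0.6654] 159 166 yaw 0.04105602550005427 y range [-0.1833 -0.0172]
side shelf ((651.6138916015625, -107.34498596191406), (45.455162048339844, 178.8577880859375), 2.839236259460449) 517
side base ((573.77001953125, -127.57777404785156), (216.20741271972656, 213.33551025390625), 3.343390941619873) [[460.0, -27.0], [472.0, -240.0], [688.0, -228.0], [675.0, -15.0]] 2455
```

View pics/z.png

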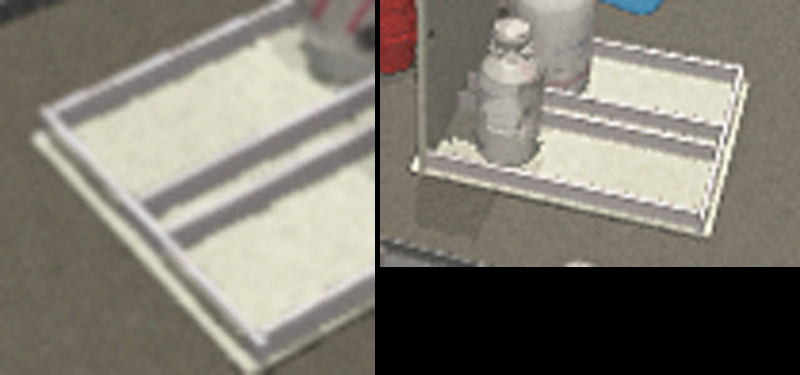

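Run:
```python
from m import *
a=onplane(F['scene'],[(264,272.4),(307.4,318.4)],.021)[:,:2];b=onplane(F['side'],[(385.1,258.9),(394.3,217.8)],.021)[:,:2]
for q in(a,b): print(q.round(4), np.arctan2(*(q[1]-q[0])), q.mean(0).round(4))
yaw=.052;c,s=np.cos(yaw),np.sin(yaw);Rm=np.array([[c,-s],[s,c]]);o=np.array([.569,-.1133])
print('pred corners',(o+np.array([[-.099,.085],[-.099,-.085],[-.099,0]])@Rm.T).round(4))
for n,p in dict(old=(.6171,-.0653),big=(.6126,-.1555),fa=(.508,.1402),fb=(.6495,.142)).items(): print(n,((np.array(p)-o)@Rm).round(4))
print('lane front/rear',(o+np.array([[-.073,.048],[.0,.048],[.05,.048]])@Rm.T).round(4))
print(R.from_rotvec(robot.read_state()['tcp_rot']).as_matrix().round(3).tolist())
```

```text
[[ 0.4672 -0.0367]
 [ 0.4769 -0.2094]] 3.0855344386249812 [ 0.4721 -0.123 ]
[[ 0.4625 -0.0222]
 [ 0.4766 -0.2009]] 3.0628592150332974 [ 0.4695 -0.1116]
pred corners [[ 0.4657 -0.0336]
 [ 0.4746 -0.2033]
 [ 0.4701 -0.1184]]
old [0.0505 0.0454]
big [ 0.0413 -0.0444]
fa [-0.0477  0.2563]
fb [0.0937 0.2508]
lane front/rear [[ 0.4936 -0.0692]
 [ 0.5665 -0.0654]
 [ 0.6164 -0.0628]]
[[-0.974, 0.227, -0.0], [0.227, 0.974, -0.002], [-0.0, -0.002, -1.0]]
```

Run:
```python
from m import *
for n in F:
    c=C[n].reshape(-1,3); m=(c[:,2]>.12)&(c[:,0]>.25)&(c[:,0]<.8)&(c[:,1]>-.1)&(c[:,1]<.7); P=c[m]
    H,_,_=np.histogram2d(P[:,0],P[:,1],bins=[np.arange(.2,.85,.1),np.arange(-.1,.75,.1)]);print(n);print(H.astype(int))
```

```text
scene
[[   0    0    0    0    0    0    0   98]
 [   0    0    0    0    0    0   10  220]
 [   0    0    0    0    0    0    0  219]
 [   0    0    0    0    0    0    0  100]
 [1280    0    0    0    0  276    0   26]
 [   0    0   15    0  390  862  241 2743]]
side
[[   0    0    0    0    0    0    0    0]
 [   0    0    0    0    0    0    0 1009]
 [   0    0    0    0    0    0    0    0]
 [   0    0    0    0    0    0    0    0]
 [ 925    0    0    0    0 1848   41    0]
 [  13   10   51    0  247 1019 3285    0]]
```

Request:
{"method": "arm_command", "body": {
  "increments": [
    [0,0,0.028,20,-25,5,0],
    [0,0,0.028,25,-30,5,0],
    [0,0,0.028,25,-30,5,0],
    [0,0,0.028,25,-35,5,0],
    [0,0,0.028,25,-35,5,0],
    [0,0,0.028,25,-35,5,0],
    [0,0,0.028,25,-35,5,0],
    [0,0,0.028,20,-40,5,0],
    [0,0,0.028,20,-40,5,0],
    [0,0,0.028,20,-40,5,0]
  ]
}}

```text
t: 1.1
ee_pos: [0.3778, 0.2861, 0.2997]
tcp_rot: [0.082, -3.14, 0.0]
force: [0.8, -1.0, 0.1]
opening: 0.0883
grip_force: 0.0
```

Request:
{"method": "arm_command", "body": {
  "increments": [
    [0,0,0,8,-36,0,0.5],
    [0,0,0,8,-36,0,0.5],
    [0,0,0,8,-36,0,0.5],
    [0,0,0,8,-36,0,0.5],
    [0,0,0,8,-36,0,0.5],
    [0,0,0,8,-36,0,0.5],
    [0,0,0,8,-36,0,0.5],
    [0,0,0,4,-36,0,0.5],
    [0,0,0,0,-36,0,0.5],
    [0,0,0,0,-32,0,0.5]
  ]
}}

```text
t: 2.1
ee_pos: [0.437, -0.0698, 0.2996]
tcp_rot: [0.079, -3.14, 0.0]
force: [0.6, 0.5, 0.3]
opening: 0.0438
grip_force: 0.0
```

Request:
{"method": "arm_command", "body": {
  "increments": [
    [0.007,-0.13,0,0,0,0,0.5],
    [0.007,-0.13,0,0,0,0,0.5],
    [0.007,-0.13,0,0,0,0,0.5],
    [0.007,-0.13,0,0,0,0,0.5],
    [0.007,-0.13,0,0,0,0,0.5],
    [0.007,-0.13,0,0,0,0,0.5],
    [0.007,-0.13,0,0,0,0,0.5],
    [0.007,-0.13,0,0,0,0,0.5]
  ]
}}

```text
t: 2.9
ee_pos: [0.4265, -0.0643, 0.316]
tcp_rot: [-0.082, 2.557, 0.06]
force: [1.1, -0.2, 0.4]
opening: 0.0441
grip_force: 0.0
```

Run:
```python
from h import *
s=robot.read_state();print(s['t'],s['joints'].round(2),s['ee_pos'].round(4),s['opening']);print(R.from_rotvec(s['tcp_rot']).as_matrix().round(3))
a=grab('wrist')['image'];b=grab('scene')['image'];save('w1.png',np.hstack([cv2.resize(a,(400,250)),cv2.resize(b,(400,250))]))
```

```text
2.9 [ 0.35 -0.19 -0.17  2.39 -0.48  0.41  2.19] [ 0.4265 -0.0643  0.316 ] 0.0441019687823694
[[-0.833 -0.071  0.548]
 [-0.046  0.997  0.06 ]
 [-0.551  0.025 -0.834]]
```

View pics/w1.png

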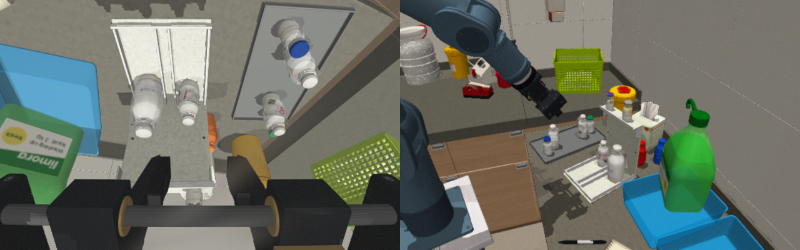

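The wrist view shows the white large bottle at (146,105), the old bottle at (187,100) and the tray to the right. Approaching straight from the front would put the gripper body close to the large bottle, so I'll turn the tool and come in from front-left.

Request:
{"method": "arm_command", "body": {
  "increments": [
    [0,0,-0.11,25,6,-20,0.35],
    [0,0,-0.11,25,6,-20,0.35],
    [0,0,-0.11,25,6,-20,0.35],
    [0,0,-0.11,25,6,-20,0.35],
    [-0.04,-0.12,0,8,0,0,0.35],
    [0,0,0,0,0,0,0.35]
  ]
}}

```text
t: 3.6
ee_pos: [0.4649, -0.0665, 0.2788]
tcp_rot: [0.16, 2.556, -0.093]
force: [0.2, -0.8, -0.4]
opening: 0.0572
grip_force: 0.0
```

Run:
```python
from h import *
s=robot.read_state();print(s['t'],s['joints'].round(2),s['ee_pos'].round(4),s['opening']);print(R.from_rotvec(s['tcp_rot']).as_matrix().round(3))
f=grab('wrist');print(f['T_tool_cam'].round(3).tolist());save('w2.png',f['image']);np.savez('w2.npz',**f)
c=cloud(f);m=(np.abs(c[...,0]-.617)<.03)&(np.abs(c[...,1]+.065)<.03)&(c[...,2]>.02)&(c[...,2]<.13)
P=c[m];print(len(P));
from scipy.optimize import least_squares
for lo,hi,r in((.03,.062,.022),(.1,.114,.0145)):
    Q=P[(P[:,2]>lo)&(P[:,2]<hi)];q=least_squares(lambda x:np.hypot(Q[:,0]-x[0],Q[:,1]-x[1])-r,[.617,-.065],loss='soft_l1',f_scale=.001);print(len(Q),q.x.round(4),np.abs(q.fun).mean())
T=P[P[:,2]>.11];print(T.mean(0),np.percentile(P[:,2],99.5))
```

```text
3.6 [ 0.49 -0.04 -0.5   2.37  0.38  0.25  1.08] [ 0.4649 -0.0665  0.2788] 0.05723668173865838
[[-0.83   0.134  0.542]
 [ 0.094  0.99  -0.1  ]
 [-0.55  -0.032 -0.835]]
[[-0.0, 0.946, 0.323, 0.084], [1.0, 0.001, -0.0, 0.001], [-0.0, 0.323, -0.946, -0.136], [0.0, 0.0, 0.0, 1.0]]
2416
691 [ 0.6162 -0.064 ] 0.0007727049241602582
291 [ 0.6205 -0.0656] 0.0009352965800319926
[ 0.61415978 -0.06532849  0.11440453] 0.11671341824413568
```

View pics/w2.png

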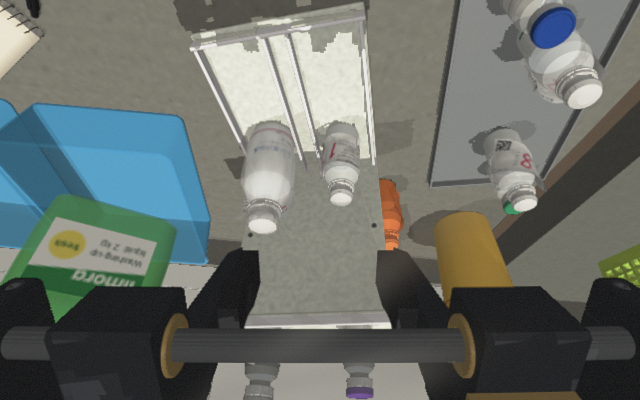

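The old bottle's cap is at about (341,197), between and ahead of the fingers. Its axis comes out at about (0.617, -0.065).

Request:
{"method": "arm_command", "body": {
  "increments": [
    [0,0,-0.03,12,4,-8,0.35],
    [0,0,-0.03,12,4,-8,0.35],
    [0,0,-0.03,12,4,-8,0.35],
    [0,0,-0.03,12,4,-7,0.35],
    [0,0,-0.03,12,4,-7,0.35],
    [0,0,-0.03,9,4,-6,0.35],
    [0,0,0,0,0,0,0.35]
  ]
}}

```text
t: 4.35
ee_pos: [0.5293, -0.0441, 0.237]
tcp_rot: [0.378, 2.543, -0.157]
force: [-0.9, -0.1, -0.2]
opening: 0.0574
grip_force: 0.0
```

```bash
cat > st.py <<'E'
from h import *
s=robot.read_state();M=R.from_rotvec(s['tcp_rot']).as_matrix();g=s['ee_pos']-.008*M[:,2]
print(s['t'],s['joints'].round(2),'tcp',s['ee_pos'].round(4),'grasp',g.round(4),'op',s['opening'].round(4),s['grip_force']);print('z',M[:,2].round(3),'y',M[:,1].round(3),'tilt',np.degrees(np.arccos(-M[2,2])).round(1))
E
python3 st.py
```

```text
Traceback (most recent call last):
  File "st.py", line 3, in <module>
    print(s['t'],s['joints'].round(2),'tcp',s['ee_pos'].round(4),'grasp',g.round(4),'op',s['opening'].round(4),s['grip_force']);print('z',M[:,2].round(3),'y',M[:,1].round(3),'tilt',np.degrees(np.arccos(-M[2,2])).round(1))
                                                                                         ^^^^^^^^^^^^^^^^^^
AttributeError: 'float' object has no attribute 'round'
```

```bash
sed -i "s/s\['opening'\].round(4)/round(s['opening'],4)/" st.py; python3 st.py
```

```text
4.35 [ 0.32  0.2  -0.53  2.27  1.15  0.42  0.09] tcp [ 0.5293 -0.0441  0.237 ] grasp [ 0.5252 -0.0426  0.2437] op 0.0574 0.0
z [ 0.513 -0.19  -0.837] y [ 0.3    0.953 -0.033] tilt 33.2
```

Request:
{"method": "arm_command", "body": {
  "increments": [
    [0,0,0,11,-3,-17,0.35],
    [0,0,0,11,-3,-17,0.35],
    [0,0,0,11,-3,-17,0.35],
    [0,0,0,11,-3,-17,0.35],
    [0,0,0,11,-3,-17,0.35]
  ]
}}

```text
t: 4.85
ee_pos: [0.5836, -0.0615, 0.1523]
tcp_rot: [0.38, 2.541, -0.161]
force: [0.1, 1.2, 0.5]
opening: 0.0568
grip_force: 0.0
```

```bash
python3 st.py
python3 - <<'E'
from h import *
f=grab('wrist');save('w3.png',f['image'])
c=cloud(f);m=(np.abs(c[...,0]-.617)<.03)&(np.abs(c[...,1]+.065)<.03)&(c[...,2]>.1)&(c[...,2]<.125);print(c[m].mean(0),m.sum())
E
```

```text
4.85 [ 0.26  0.45 -0.43  2.2   1.66  0.42 -0.35] tcp [ 0.5836 -0.0615  0.1523] grasp [ 0.5795 -0.0599  0.159 ] op 0.0568 0.0
z [ 0.513 -0.193 -0.836] y [ 0.302  0.953 -0.035] tilt 33.3
[ 0.61181194 -0.06362708  0.11010321] 1581
```

View pics/w3.png

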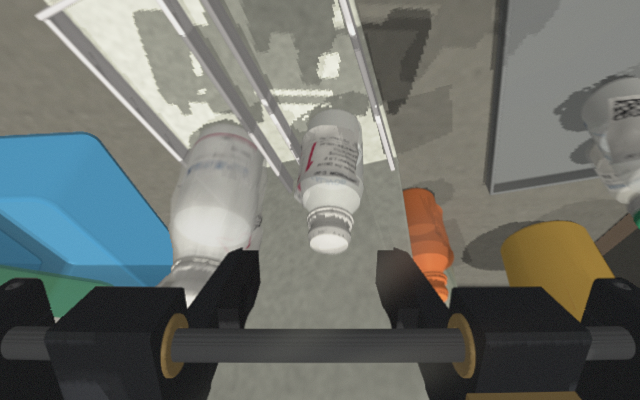

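The cap at (330,240) lies between the fingers, and the large bottle at (185,275) is clear of the left finger. Going in.

Request:
{"method": "arm_command", "body": {
  "increments": [
    [0,0,0,9,-1,-13,0.35],
    [0,0,0,9,-1,-13,0.35],
    [0,0,0,9,-1,-13,0.35],
    [0,0,0,8,-1,-10,0.35],
    [0,0,0,0,0,0,0.35]
  ]
}}

```text
t: 5.4
ee_pos: [0.6183, -0.0654, 0.1032]
tcp_rot: [0.381, 2.542, -0.161]
force: [0.2, -0.4, 0.5]
opening: 0.0573
grip_force: 0.0
```

```bash
python3 st.py
```

```text
5.4 [ 0.26  0.6  -0.43  2.13  1.83  0.46 -0.48] tcp [ 0.6183 -0.0654  0.1032] grasp [ 0.6142 -0.0638  0.1099] op 0.0573 0.0
z [ 0.512 -0.193 -0.837] y [ 0.303  0.952 -0.034] tilt 33.2
```

Request:
{"method": "arm_command", "body": {
  "increments": [
    [0,0,0,0,0,0,0.8],
    [0,0,0,0,0,0,0.8],
    [0,0,0,0,0,0,0.8],
    [0,0,0,0,0,0,0.8]
  ],
  "newtons": 20
}}

```text
t: 5.8
ee_pos: [0.6188, -0.0646, 0.1044]
tcp_rot: [0.381, 2.539, -0.159]
force: [-0.4, -0.7, 2.6]
opening: 0.027
grip_force: 17.8
```

Request:
{"method": "arm_command", "body": {
  "increments": [
    [0,0,0,0,0,3,0.8],
    [0,0,0,-8,0,0,0.8],
    [0,0,0,-12,-1,0,0.8],
    [0,0,0,-12,-1,0,0.8],
    [0,0,0,-12,-1,0,0.8],
    [0,0,0,-12,0,0,0.8],
    [0,0,0,-4,0,0,0.8]
  ]
}}

```text
t: 6.5
ee_pos: [0.5568, -0.0675, 0.1062]
tcp_rot: [0.381, 2.542, -0.159]
force: [0.6, 1.1, -2.0]
opening: 0.027
grip_force: 19.1
```

```bash
python3 st.py
```

```text
6.5 [ 0.32  0.55 -0.49  2.28  1.96  0.5  -0.64] tcp [ 0.5568 -0.0675  0.1062] grasp [ 0.5527 -0.066   0.1129] op 0.027 19.061585823374116
z [ 0.513 -0.191 -0.837] y [ 0.302  0.953 -0.033] tilt 33.2
```

Request:
{"method": "arm_command", "body": {
  "increments": [
    [0,0,0,-8,0,0,0.8],
    [0,0,0,-10,-1,0,0.8],
    [0,0,0,-10,-1,0,0.8],
    [0,0,0,-6,0,0,0.8],
    [0,0,0,0,0,0,0.8]
  ]
}}

```text
t: 7.0
ee_pos: [0.5237, -0.0696, 0.1065]
tcp_rot: [0.381, 2.541, -0.159]
force: [0.0, -0.5, -1.0]
opening: 0.0271
grip_force: 19.1
```

```bash
python3 st.py
```

```text
7.0 [ 0.35  0.52 -0.52  2.35  2.03  0.52 -0.72] tcp [ 0.5237 -0.0696  0.1065] grasp [ 0.5196 -0.0681  0.1132] op 0.0271 19.06419649149484
z [ 0.514 -0.192 -0.836] y [ 0.302  0.953 -0.033] tilt 33.2
```

Request:
{"method": "arm_command", "body": {
  "increments": [
    [0,0,0,0,0,-2,0.8],
    [0,0,0,0,0,-1,0.8],
    [0,0,0,0,0,0,0.4],
    [0,0,0,0,0,0,0.4],
    [0.03,0.095,0,0,0,0,0.4],
    [0.03,0.095,0,0,0,0,0.4],
    [0.03,0.095,0,0,0,0,0.4],
    [0.03,0.095,0,0,0,0,0.4],
    [0,0,0,0,0,0,0.4]
  ]
}}

```text
t: 7.9
ee_pos: [0.5206, -0.0799, 0.1003]
tcp_rot: [0.418, 2.772, -0.171]
force: [0.0, 0.7, -0.0]
opening: 0.0528
grip_force: 0.2
```

```bash
python3 st.py
python3 - <<'E'
from h import *
from scipy.optimize import least_squares
for n in('side','scene'):
    f=grab(n); c=cloud(f); save('a_'+n+'.png',cv2.resize(f['image'][150:300,230:430],(400,300)))
    m=(np.abs(c[...,0]-.52)<.03)&(np.abs(c[...,1]+.069)<.03)&(c[...,2]>.025)&(c[...,2]<.06);Q=c[m]
    q=least_squares(lambda x:np.hypot(Q[:,0]-x[0],Q[:,1]-x[1])-.022,[.52,-.069],loss='soft_l1',f_scale=.001);print(n,len(Q),q.x.round(4),np.abs(q.fun).mean())
E
python3 -c "
import cv2,numpy as np
cv2.imwrite('pics/a.png',np.hstack([cv2.imread('pics/a_%s.png'%n) for n in('scene','side')]))"
```

```text
7.9 [ 0.28  0.5  -0.38  2.2   1.18  0.38  0.15] tcp [ 0.5206 -0.0799  0.1003] grasp [ 0.5181 -0.0786  0.1078] op 0.0528 0.1703359270686633
z [ 0.305 -0.165 -0.938] y [ 0.305  0.95  -0.068] tilt 20.3
side 179 [ 0.5251 -0.0688] 0.0013649612604898231
scene 216 [ 0.523  -0.0716] 0.0011307283825427988
```

View pics/a.png

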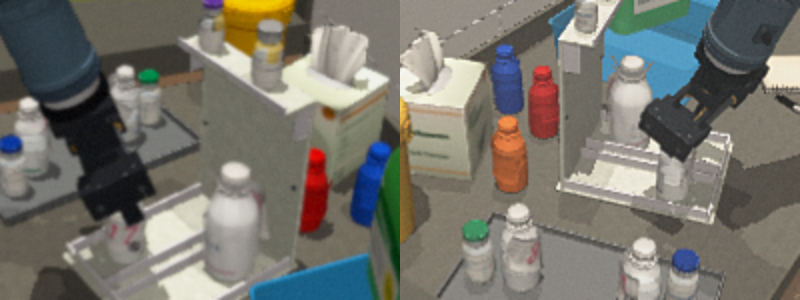

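The old bottle is standing upright in its lane at about (0.524, -0.070), some 29 mm short of the lip. I'll recentre and regrip at the smaller tilt.

Request:
{"method": "arm_command", "body": {
  "increments": [
    [0,0,0,2,5,1,0.4],
    [0,0,0,2,4,1,0.4],
    [0,0,0,0,0,0,0.8],
    [0,0,0,0,0,0,0.8],
    [0,0,0,0,0,0,0.8],
    [0,0,0,0,0,2,0.8],
    [0,0,0,-9,0,0,0.8],
    [0,0,0,-10,0,0,0.8],
    [0,0,0,-9,0,0,0.8],
    [0,0,0,0,0,0,0.8]
  ]
}}

```text
t: 9.0
ee_pos: [0.4931, -0.0711, 0.1034]
tcp_rot: [0.415, 2.776, -0.173]
force: [-0.1, 0.6, -1.5]
opening: 0.0273
grip_force: 18.9
```

```bash
python3 st.py;cat > fit.py <<'E'
from h import *
import sys
from scipy.optimize import least_squares
o=np.array([.5695,-.1145]);c_,s_=np.cos(.054),np.sin(.054);Rm=np.array([[c_,-s_],[s_,c_]])
def fit(x0,cams_=('side','scene'),r=.022,lo=.025,hi=.06):
    for n in cams_:
        f=grab(n); c=cloud(f)
        Q=c[(np.hypot(c[...,0]-x0[0],c[...,1]-x0[1])<r+.01)&(c[...,2]>lo)&(c[...,2]<hi)]
        q=least_squares(lambda x:np.hypot(Q[:,0]-x[0],Q[:,1]-x[1])-r,x0,loss='soft_l1',f_scale=.001)
        print(n,len(Q),q.x.round(4),np.abs(q.fun).mean().round(4),'rack',((q.x-o)@Rm).round(4))
if __name__=='__main__': fit([float(a) for a in sys.argv[1:3]])
E
python3 fit.py .495 -.071
```

```text
9.0 [ 0.26  0.46 -0.38  2.27  1.21  0.37  0.08] tcp [ 0.4931 -0.0711  0.1034] grasp [ 0.4906 -0.0698  0.111 ] op 0.0273 18.931946451232307
z [ 0.302 -0.166 -0.939] y [ 0.304  0.95  -0.071] tilt 20.2
side 176 [ 0.4948 -0.0727] 0.0013 rack [-0.0723  0.0457]
scene 219 [ 0.4958 -0.0753] 0.0012 rack [-0.0714  0.0431]
```

Request:
{"method": "arm_command", "body": {
  "increments": [
    [0,0,0,0,0,-1.5,0.8],
    [0,0,0,0,0,-1,0.8],
    [0,0,0,0,0,0,0.35],
    [0,0,0,0,0,0,0.35],
    [0,0,0,0,0,0,0.35],
    [0,0,0,-3,2,10,0.35],
    [0,0,0,-6,3,20,0.35],
    [0,0,0,-8,4,25,0.35],
    [0,0,0,-8,4,25,0.35]
  ]
}}

```text
t: 10.0
ee_pos: [0.4694, -0.0574, 0.1816]
tcp_rot: [0.415, 2.775, -0.172]
force: [-0.1, 0.7, -0.3]
opening: 0.0574
grip_force: 0.0
```

```bash
python3 st.py; python3 fit.py .495 -.071
python3 - <<'E'
from fit import *
f=grab('wrist');c=cloud(f)
fit([.508,.14]);fit([.6495,.142])
E
```

```text
10.0 [ 0.4   0.27 -0.57  2.27  0.81  0.49  0.45] tcp [ 0.4694 -0.0574  0.1816] grasp [ 0.467  -0.0561  0.1891] op 0.0574 0.0
z [ 0.302 -0.165 -0.939] y [ 0.303  0.95  -0.069] tilt 20.2
side 173 [ 0.497  -0.0748] 0.0014 rack [-0.0702  0.0436]
scene 209 [ 0.4969 -0.0773] 0.001 rack [-0.0705  0.041 ]
side 214 [0.5079 0.1415] 0.001 rack [-0.0476  0.2589]
scene 36 [0.5079 0.1391] 0.0013 rack [-0.0478  0.2566]
side 212 [0.6505 0.1432] 0.001 rack [0.0948 0.253 ]
scene 170 [0.6489 0.1405] 0.0013 rack [0.093  0.2503]
```

The old bottle is released at x' ≈ -0.070, standing at the lip. Next is the +x fresh bottle.

Request:
{"method": "arm_command", "body": {
  "increments": [
    [0,0,0,12,16,5,0.35],
    [0,0,0,18,23,5,0.35],
    [0,0,0,18,23,0,0.35],
    [0,0,0,18,23,0,0.35],
    [0,0,0,20,26,0,0.35],
    [0,0,0,20,26,0,0.35],
    [0,0,0,20,26,-8,0.35],
    [0,0,0,20,26,-13,0.35],
    [0,0,0,16,18,-13,0.35],
    [0,0,0,0,0,0,0.35]
  ]
}}

```text
t: 11.35
ee_pos: [0.632, 0.1522, 0.154]
tcp_rot: [0.412, 2.778, -0.17]
force: [0.5, 0.0, -0.6]
opening: 0.0572
grip_force: 0.0
```

```bash
python3 st.py
python3 - <<'E'
from fit import *
fit([.6497,.142],('wrist',)); fit([.6497,.142],('wrist',),.0145,.097,.11)
E
```

```text
11.35 [-0.03  0.63 -0.56  1.8   0.91  0.8   0.15] tcp [0.632  0.1522 0.154 ] grasp [0.6296 0.1535 0.1615] op 0.0572 0.0
z [ 0.301 -0.164 -0.939] y [ 0.301  0.951 -0.069] tilt 20.0
wrist 1508 [0.649  0.1425] 0.0008 rack [0.0932 0.2524]
wrist 796 [0.6534 0.1395] 0.0008 rack [0.0975 0.2491]
```

Request:
{"method": "arm_command", "body": {
  "increments": [
    [0,0,0,5,-3,-15,0.35],
    [0,0,0,5,-3,-15,0.35],
    [0,0,0,5,-3,-14,0.35],
    [0,0,0,4,-3,-10,0.35],
    [0,0,0,0,0,0,0.35],
    [0,0,0,0,0,0,0.8],
    [0,0,0,0,0,0,0.8],
    [0,0,0,0,0,0,0.8],
    [0,0,0,0,0,0,0.8]
  ]
}}

```text
t: 12.35
ee_pos: [0.6513, 0.1375, 0.1038]
tcp_rot: [0.415, 2.773, -0.171]
force: [0.0, 0.8, 1.3]
opening: 0.0274
grip_force: 11.5
```

```bash
python3 st.py
```

```text
12.35 [-0.04  0.71 -0.5   1.79  0.99  0.73  0.1 ] tcp [0.6513 0.1375 0.1038] grasp [0.6488 0.1388 0.1113] op 0.0274 11.5030114900037
z [ 0.304 -0.165 -0.938] y [ 0.304  0.95  -0.069] tilt 20.3
```

Request:
{"method": "arm_command", "body": {
  "increments": [
    [0,0,0,0,0,12,0.8],
    [0,0,0,0,0,18,0.8],
    [0,0,0,-8,-6,16,0.8],
    [0,0,0,-18,-20,0,0.8],
    [0,0,0,-18,-22,0,0.8],
    [0,0,0,-18,-22,0,0.8],
    [0,0,0,-10,-26,0,0.8],
    [0,0,0,-6,-26,0,0.8],
    [0,0,0,-3,-26,0,0.8]
  ],
  "newtons": 20
}}

```text
t: 13.25
ee_pos: [0.5696, -0.0118, 0.1502]
tcp_rot: [0.415, 2.773, -0.173]
force: [-0.4, -0.2, -1.0]
opening: 0.0271
grip_force: 19.6
```

Request:
{"method": "arm_command", "body": {
  "increments": [
    [0,0,0,0,-24,0,0.8],
    [0,0,0,0,-20,0,0.8],
    [0,0,0,0,-12,0,0.8],
    [0,0,0,0,0,0,0.8]
  ]
}}

```text
t: 13.65
ee_pos: [0.5701, -0.0688, 0.1497]
tcp_rot: [0.42, 2.773, -0.174]
force: [0.3, -0.2, -2.0]
opening: 0.027
grip_force: 19.6
```

```bash
python3 st.py
python3 - <<'E'
from fit import *
fit([.57,-.069],lo=.06,hi=.1)
s=robot.read_state();f=grab('scene');c=cloud(f);g=f['image']
E
```

```text
13.65 [ 0.36  0.48 -0.52  2.06  0.93  0.53  0.41] tcp [ 0.5701 -0.0688  0.1497] grasp [ 0.5676 -0.0675  0.1572] op 0.027 19.599443375773262
z [ 0.303 -0.167 -0.938] y [ 0.307  0.949 -0.07 ] tilt 20.3
side 201 [ 0.5699 -0.0648] 0.0012 rack [0.003  0.0496]
scene 236 [ 0.5676 -0.0643] 0.0013 rack [0.0008 0.0502]
```

Request:
{"method": "arm_command", "body": {
  "increments": [
    [0,0,0,0,-1,-15,0.8],
    [0,0,0,0,-1,-15,0.8],
    [0,0,0,0,0,-5,0.8],
    [0,0,0,8,0,0,0.8],
    [0,0,0,10,0,0,0.8],
    [0,0,0,8,0,0,0.8],
    [0,0,0,0,0,-4,0.8],
    [0,0,0,0,0,-3,0.8],
    [0,0,0,0,0,0,0.8]
  ]
}}

```text
t: 14.7
ee_pos: [0.5958, -0.0689, 0.1069]
tcp_rot: [0.415, 2.774, -0.172]
force: [0.4, -0.3, -0.9]
opening: 0.0269
grip_force: 19.6
```

```bash
python3 st.py; python3 fit.py .595 -.067; python3 fit.py .497 -.076
```

```text
14.7 [ 0.3   0.58 -0.45  2.02  1.04  0.49  0.32] tcp [ 0.5958 -0.0689  0.1069] grasp [ 0.5934 -0.0675  0.1144] op 0.0269 19.611445090704365
z [ 0.303 -0.166 -0.938] y [ 0.304  0.95  -0.07 ] tilt 20.2
side 163 [ 0.595  -0.0648] 0.0012 rack [0.0282 0.0483]
scene 200 [ 0.5927 -0.0668] 0.0011 rack [0.0257 0.0464]
side 184 [ 0.4973 -0.0747] 0.0013 rack [-0.07    0.0437]
scene 214 [ 0.497  -0.0776] 0.0011 rack [-0.0704  0.0407]
```

Request:
{"method": "arm_command", "body": {
  "increments": [
    [0,0,0,0,0,-1.5,0.8],
    [0,0,0,0,0,0,0.35],
    [0,0,0,0,0,0,0.35],
    [0,0,0,0,0,0,0.35],
    [0,0,0,-3,2,10,0.35],
    [0,0,0,-6,3,20,0.35],
    [0,0,0,-8,4,22,0.35],
    [0,0,0,-8,8,20,0.35],
    [0,0,0,-8,15,5,0.35]
  ]
}}

```text
t: 15.8
ee_pos: [0.5636, -0.0372, 0.1852]
tcp_rot: [0.418, 2.77, -0.172]
force: [0.6, -0.1, -0.4]
opening: 0.0575
grip_force: 0.0
```

```bash
python3 st.py; python3 fit.py .595 -.067;python3 fit.py .508 .14
```

```text
15.8 [ 0.35  0.42 -0.58  2.05  0.84  0.6   0.44] tcp [ 0.5636 -0.0372  0.1852] grasp [ 0.5612 -0.0359  0.1927] op 0.0575 0.0
z [ 0.306 -0.167 -0.937] y [ 0.306  0.95  -0.069] tilt 20.4
side 169 [ 0.5957 -0.0642] 0.0011 rack [0.0289 0.0488]
scene 207 [ 0.5937 -0.0664] 0.0012 rack [0.0267 0.0468]
side 214 [0.5079 0.1415] 0.0011 rack [-0.0477  0.259 ]
scene 136 [0.5094 0.1386] 0.0013 rack [-0.0463  0.2559]
```

Request:
{"method": "arm_command", "body": {
  "increments": [
    [0,0,0,-8,20,0,0.35],
    [0,0,0,-10,26,0,0.35],
    [0,0,0,-10,28,0,0.35],
    [0,0,0,-10,28,0,0.35],
    [0,0,0,-10,28,0,0.35],
    [0,0,0,-10,26,-10,0.35],
    [0,0,0,-10,22,-12,0.35],
    [0,0,0,-4,10,-10,0.35],
    [0,0,0,0,0,0,0.35]
  ]
}}

```text
t: 16.9
ee_pos: [0.4897, 0.1523, 0.1487]
tcp_rot: [0.411, 2.778, -0.173]
force: [0.0, -1.0, 0.0]
opening: 0.0572
grip_force: 0.0
```

```bash
python3 st.py
python3 - <<'E'
from fit import *
fit([.508,.14],('wrist',)); fit([.508,.14],('wrist',),.0145,.097,.11)
E
```

```text
16.9 [-0.08  0.46 -0.61  2.13  0.97  0.71 -0.12] tcp [0.4897 0.1523 0.1487] grasp [0.4873 0.1536 0.1562] op 0.0572 0.0
z [ 0.301 -0.165 -0.939] y [ 0.301  0.951 -0.071] tilt 20.1
wrist 1626 [0.5062 0.141 ] 0.0005 rack [-0.0494  0.2586]
wrist 847 [0.5084 0.138 ] 0.0008 rack [-0.0474  0.2554]
```

Request:
{"method": "arm_command", "body": {
  "increments": [
    [0,0,0,5,-4,-13,0.35],
    [0,0,0,5,-4,-13,0.35],
    [0,0,0,5,-3,-12,0.35],
    [0,0,0,4,-2,-9,0.35],
    [0,0,0,0,0,0,0.35],
    [0,0,0,0,0,0,0.8],
    [0,0,0,0,0,0,0.8],
    [0,0,0,0,0,0,0.8],
    [0,0,0,0,0,0,0.8]
  ]
}}

```text
t: 17.9
ee_pos: [0.5102, 0.1384, 0.1042]
tcp_rot: [0.415, 2.773, -0.171]
force: [-0.6, -0.1, 1.7]
opening: 0.0276
grip_force: 7.8
```

```bash
python3 st.py
```

```text
17.9 [-0.1   0.55 -0.53  2.12  1.11  0.65 -0.21] tcp [0.5102 0.1384 0.1042] grasp [0.5078 0.1397 0.1117] op 0.0276 7.782620122716253
z [ 0.304 -0.165 -0.938] y [ 0.304  0.95  -0.069] tilt 20.3
```

Request:
{"method": "arm_command", "body": {
  "increments": [
    [0,0,0,0,0,12,0.8],
    [0,0,0,0,0,18,0.8],
    [0,0,0,4,-6,16,0.8],
    [0,0,0,7,-20,0,0.8],
    [0,0,0,7,-24,0,0.8],
    [0,0,0,7,-24,0,0.8],
    [0,0,0,7,-24,0,0.8],
    [0,0,0,4,-16,0,0.8],
    [0,0,0,0,0,0,0.8]
  ]
}}

```text
t: 18.8
ee_pos: [0.5461, 0.0212, 0.1497]
tcp_rot: [0.421, 2.773, -0.175]
force: [0.1, 0.4, -1.0]
opening: 0.0268
grip_force: 20.0
```

```bash
python3 st.py
python3 - <<'E'
from fit import *
fit([.546,.024],lo=.06,hi=.1)
fit([.595,-.066]);fit([.497,-.076])
E
```

```text
18.8 [ 0.19  0.46 -0.55  2.1   0.97  0.6   0.18] tcp [0.5461 0.0212 0.1497] grasp [0.5437 0.0226 0.1572] op 0.0268 19.971597649382602
z [ 0.303 -0.168 -0.938] y [ 0.308  0.949 -0.071] tilt 20.3
side 237 [0.5433 0.0246] 0.001 rack [-0.0186  0.1404]
scene 238 [0.542  0.0255] 0.0011 rack [-0.0199  0.1413]
side 65 [ 0.5971 -0.0647] 0.0011 rack [0.0303 0.0483]
scene 198 [ 0.5935 -0.066 ] 0.0012 rack [0.0266 0.0471]
side 180 [ 0.4973 -0.0744] 0.0013 rack [-0.07    0.0439]
scene 213 [ 0.4969 -0.0776] 0.0011 rack [-0.0705  0.0408]
```

Request:
{"method": "arm_command", "body": {
  "increments": [
    [0,0,0,1,-15,0,0.8],
    [0,0,0,1,-22,0,0.8],
    [0,0,0,1,-24,0,0.8],
    [0,0,0,0,-22,0,0.8],
    [0,0,0,0,-13,0,0.8],
    [0,0,0,0,0,0,0.8],
    [0,0,0,0,0,-15,0.8],
    [0,0,0,0,0,-10,0.8],
    [0,0,0,0,0,0,0.8]
  ]
}}

```text
t: 20.0
ee_pos: [0.5484, -0.07, 0.1236]
tcp_rot: [0.412, 2.776, -0.171]
force: [-0.1, -0.5, -0.9]
opening: 0.0268
grip_force: 20.0
```

```bash
python3 st.py
python3 - <<'E'
from fit import *
fit([.546,-.07],lo=.04,hi=.08)
fit([.595,-.066],('scene',));fit([.497,-.076],('scene',))
E
```

```text
20.0 [ 0.33  0.5  -0.47  2.12  1.04  0.47  0.3 ] tcp [ 0.5484 -0.07    0.1236] grasp [ 0.546  -0.0687  0.1312] op 0.0268 19.963461489096517
z [ 0.302 -0.164 -0.939] y [ 0.301  0.951 -0.069] tilt 20.1
side 249 [ 0.5466 -0.0662] 0.002 rack [-0.0203  0.0495]
scene 268 [ 0.5469 -0.0691] 0.0023 rack [-0.0201  0.0466]
scene 168 [ 0.594  -0.0664] 0.0011 rack [0.027  0.0467]
scene 246 [ 0.4976 -0.0777] 0.0019 rack [-0.0698  0.0406]
```

Clear on both sides, so I'll lower to the floor, release and back off.

Request:
{"method": "arm_command", "body": {
  "increments": [
    [0,0,0,0,0,-8,0.8],
    [0,0,0,0,0,-6,0.8],
    [0,0,0,0,0,-3,0.8],
    [0,0,0,0,0,-1,0.8],
    [0,0,0,0,0,0,0.8]
  ]
}}

```text
t: 20.7
ee_pos: [0.5497, -0.072, 0.1072]
tcp_rot: [0.416, 2.773, -0.172]
force: [-0.4, -0.9, 2.2]
opening: 0.0265
grip_force: 20.0
```

Request:
{"method": "arm_command", "body": {
  "increments": [
    [0,0,0,0,0,0,0.35],
    [0,0,0,0,0,0,0.35],
    [0,0,0,0,0,0,0.35],
    [0,0,0,-3,2,10,0.35],
    [0,0,0,-6,3,20,0.35],
    [0,0,0,-8,4,25,0.35],
    [0,0,0,-10,8,30,0.35],
    [0,0,0,-10,20,20,0.35],
    [0,0,0,-10,30,10,0.35],
    [0,0,0,0,0,0,0.35]
  ]
}}

```text
t: 21.7
ee_pos: [0.5023, -0.001, 0.2236]
tcp_rot: [0.408, 2.772, -0.168]
force: [0.3, -0.2, -0.0]
opening: 0.0567
grip_force: 0.0
```

```bash
python3 st.py
python3 - <<'E'
from fit import *
for p in([.497,-.076],[.546,-.068],[.595,-.066]): fit(p)
fit([.6126,-.1555],('scene',),.029);fit([.4664,.1103],('scene',),.018,.02,.05);fit([.7002,.1547],('side',),.018,.02,.05)
a,b=grab('scene')['image'],grab('side')['image']
save('end.png',np.hstack([cv2.resize(a[160:310,230:430],(400,300)),cv2.resize(b[150:300,260:460],(400,300))]))
E
```

```text
21.7 [ 0.37  0.26 -0.68  2.15  0.72  0.64  0.45] tcp [ 0.5023 -0.001   0.2236] grasp [4.998e-01 4.000e-04 2.311e-01] op 0.0567 0.0
z [ 0.308 -0.163 -0.937] y [ 0.299  0.952 -0.067] tilt 20.4
side 197 [ 0.4979 -0.0746] 0.0018 rack [-0.0693  0.0437]
scene 249 [ 0.498  -0.0776] 0.002 rack [-0.0694  0.0407]
side 207 [ 0.5469 -0.0683] 0.0019 rack [-0.0201  0.0474]
scene 206 [ 0.5466 -0.071 ] 0.0019 rack [-0.0205  0.0447]
side 178 [ 0.5956 -0.0641] 0.0016 rack [0.0288 0.0489]
scene 159 [ 0.5941 -0.0664] 0.0011 rack [0.0272 0.0467]
scene 312 [ 0.6128 -0.1564] 0.0013 rack [ 0.041  -0.0441]
scene 138 [0.4666 0.1094] 0.0012 rack [-0.0906  0.2292]
side 151 [0.7005 0.1551] 0.0007 rack [0.1454 0.2621]
```

View pics/end.png

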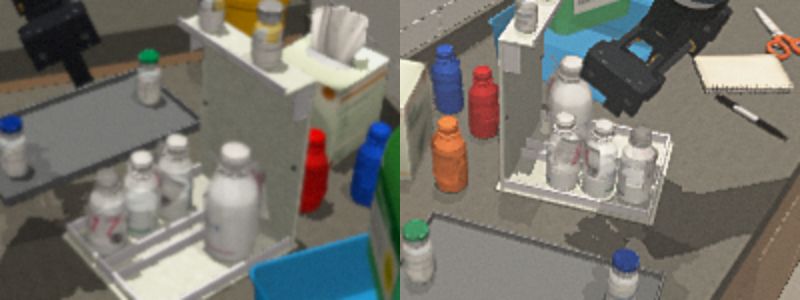

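The picture shows all three bottles upright in a row in the tray-side lane, at (105,215), (140,195) and (175,180) in the left half. The large bottle at (232,205) and the two vials haven't moved, and the gripper is clear.

```bash
python3 -c "
from workcell import ticket
print(ticket.close_job())"
```

```text
the job is handed in; nothing more can be done
None
```

I restocked the lane and handed the job in at about 22 s. The old bottle stands at the front lip with both fresh bottles upright behind it, the large bottle and vials did not move, and no verdict came back.

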